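# Wedge an injection-training board up to its height mark

## Robot

A 7-joint arm with a two-finger parallel gripper is mounted at the origin on the work surface. World frame = base frame: x ahead of the robot, y to its left, z up, the work surface at z = 0. Lengths are in m, angles in rad, forces in N, time in s.
With the tool pointing down it reaches from about 0.425 to 0.875 m from the base axis. Payload 9.9 kg.
Tool frame: the origin (TCP) lies on the centre line of the jaws, within the pads' length; the fingertips stand ahead of it and the grasp point (between the pads) lies 8 mm behind it (robot.nose_length is the z of the fingertips in the tool frame, in m); z points along the fingers, y is the line along which they close (so a half turn about z gives the same grasp; the last joint's range is limited). The gripper opens to 85 mm and grips with 20 to 120 N. Pads are 22 mm wide; open, the fingers measure 114 mm over their backs; the gripper's body (76 mm by 85 mm) begins 54 mm behind the grasp point. The pads swing forward as they close: fully open they stand 13 mm farther back than shut.
Start: joints at [1.038, 0.576, 0.025, 1.437, -0.015, 1.129, -0.057], TCP at [0.293, -0.608, 0.242] pointing down, gripper open.
Joint ranges: [-2.76, 2.76], [-0.34, 2.15], [-1.52, 1.57], [0.19, 2.46], [-1.09, 4.23], [0.17, 1.99], [-2.82, 2.82]. Speed limits (rad/s): [2.22, 2.22, 3.01, 3.01, 3.14, 3.14, 3.14].

## Interface

Orientations are given as a 3x3 rotation matrix whose columns are the frame's x, y, z axes.
In Python, from station import robot, cams gives the robot as it stands.
- The arm moves only by the tool step_arm, never from a script. Its argument "deltas" is one flat list of numbers, 7 for each row, row after row: the turn, a rotation vector about the world's x, y, z in rad, then the shift along the world's x, y, z in mm, then the closure, from -1 (fully open) to 1 (shut). In form: [wx, wy, wz, dx, dy, dz, gripper, wx, wy, wz, dx, dy, dz, gripper, ...]. A call has 1 to 20 rows; each row is the pose to reach, as a shift and turn from the pose commanded when the call began; what a row does not reach only later rows make up. A row lasts 1/8 s, in which the tool goes at most 62.5 mm and 10.7 degrees, less where a joint would pass 70% of its speed; a pose out of reach is approached as far as the arm can. A call with a gripper value outside its range is refused whole. The fingers move at their own pace and stop on an object; the grip force is fixed at half the most. Time passes only in rows, so rows that repeat a pose let the fingers close. It gives the time, the measured TCP pose, the force, the opening and the grip force at its end, in the units of the state.
- robot.sense(): the state, without advancing time (a new reading comes with each control period).
- cams.get_image(name): name is "scene" or "top" or "wrist"; returns (picture, depth): 480x640x3 uint8, red, green, blue; 480x640 float32, m along the optical axis (not along the pixel's ray), 0 where there is no reading.
- cams.get_calibration(name): a dict with "camera_matrix" (3x3 intrinsics, pixels), "R" (3x3) and "t" (3): a world point X has camera coordinates R X + t; the wrist camera has in their place "hand_eye" (4x4, takes a point from camera to tool coordinates, whose origin is the TCP and whose axes are the flange's). Camera axes: x right, y down, z forward; pixel columns grow to the right and rows downward; lengths in m; the calibration is good to about 2 mm. A picture is of the moment at which its call begins: read the wrist's pose just before it. get_calibration takes no time and is no camera call.
- robot.close_job(): hands the job in; it is judged then, once.
Trained networks look in the newest picture that a camera, given by its name, has taken for a name from the list of things; names that differ only in an ending like _2 or _b are one class to them, and where a whole thing is asked for, a point or a joint stands for the part that bears it (a point fixed in the world has none). Each returns a list of dicts, best first, with "score" (0 to 1); they miss things now and then, are a little off and sometimes report something else, mostly with a low value. They report only what shows in the picture. A call takes as long as a camera call. They do not tell look-alikes from the thing itself.
- cams.find_in(thing, camera): "bbox" ([centre column, centre row, width, height] in pixels, round what is visible of it).
- cams.place_of(thing, camera): "point" ([column, row] in pixels: a listed point, or the origin of a listed thing).
The state is a dict: "time_s": time; "joint_positions": joint angles; "dq": joint speeds; "joint_torque": joint torques, N m; "position": TCP position; "orientation": TCP orientation; "contact_force": force on the tool from outside, world axes, zero at the start; "wrist_torque": the same for the moment, N m; "grip_width": finger opening in m; "gripper_force": force on a finger pad.
Only numpy, scipy, OpenCV 4.12 (cv2) and the standard library are available. Lean on these libraries where they do the work, as an engineer would, in place of code of your own. Each camera call takes 0.05 s, during which the arm holds its last target. There are 200 camera calls.

## Task

Take the tall orange wedge and slide it, tip first, along the table under the middle of the training board's free end, so that the board tips up until its brass pin bears lightly against the underside of the red height tab; then let go, leaving the board propped there on the wedge with the pin still bearing on the tab. Push gently: feel for the tab and never press the pin against it with more than 8 N, never touch the board with the robot, and leave the grey low wedge and the two small vials alone.

Things in the scene. Friction and masses are not known exactly. Their poses are not given: they have to be found in the camera images.
- grip (a point): Centre of the grip block at the back of the loose orange wedge: block 45 mm long (x), 40 mm wide (y), 52 mm tall, black strips on top. This point is 26 mm above the wedge's flat underside, 22.5 mm from its back end, 132.5 mm behind its tip. x points to the tip, z up. The wedge weighs about 0.16 kg (varies).
- wedge_tip (a point): Thin end of the orange wedge, at mid-width on its underside. From here the sloping top, 36 mm wide, runs straight from 4 mm to 27 mm high over 110 mm (about 12 degrees) and then meets the 52 mm tall grip block. Smooth plastic (friction about 0.3 on table and bar); it is 155 mm long and stays by friction where it is left.
- nose (a point): Lowest point, mid-width, of the round steel bar (10 mm diameter, 116 mm long along y) under the board's free end; 10 mm above the table with the board down. x points from the free end to the hinge (the way the wedge slides in), y along the bar, z up. The free end overhangs this point by 6 mm. Space between the rack's rails under the board: 136 mm wide (y).
- pin_top (a point): Highest point of the brass pin (8 mm diameter) that sticks out 23 mm sideways from the board at its free end, 92 mm along -y from point nose, 12 mm out from the board's side. 36 mm above the table with the board down; it rises as much as the nose does. The underside of the red tab is straight above, 6 to 14 mm higher at the start: set anew each time and not measured.
- board (a joint): Tilt (rad) of the training board: white with a skin-coloured pad, 236 x 160 x 20 mm, about 0.45 kg (varies), hinged to a fixed blue and white rack 230 mm from its nose bar, 16 mm above the table. 0 when lying down, grows as the free end rises; held down only by its weight.
- low_wedge: Grey plastic wedge of the same outline, too low for this job (24 mm tall at the back); leave it. Origin at the middle of its underside, x to its tip.
- vial_a: Small clear vial with blue cap, 24 mm diameter, 45 mm tall, standing; origin at its underside. Leave it.
- vial_b: Small clear vial with grey cap, 24 mm diameter, 45 mm tall, standing; origin at its underside. Leave it.
- gauge_foot: Fixed grey foot (50 x 30 x 12 mm) of the height gauge beside the board's free end, origin at its underside below the pin, axes as the board's. An aluminium post (up to 68 mm tall, 17 mm along x) carries the red tab (24 x 20 x 5 mm, rubber-faced below) over the pin. The tab gives on a stiff spring: about 8 N per mm of lift, so 1 to 1.5 N per further mm of wedge.
Mind the look-alikes: they are no part of the job. What is shaped like the part that bears grip but purple or white is not meant.

How it is judged:
By the outcome, as a careful person would: the job done as asked, in the order asked, and still so for the second after the job is handed in, with the robot touching nothing.
It also fails if it takes over 72 s, if anything falls off the work surface, if the arm or the gripper's body presses on something with over 40 N, if the wrist force passes 120 N, or if a joint passes its speed limit or range.

## Working session

There is one attempt and no reset: what is moved stays moved. The work goes in short steps, Python scripts to look and compute and a tool call to move; the robot and the scene stay as the last step left them, time stands still between calls to the robot, and variables do not carry over. Pictures are saved under pics/ and viewed, at most 10 in all, crops included, and the job is handed in when it is done.

Besides the shell and the picture viewer there is one more tool, called by a JSON object that holds its "name" and its "arguments". step_arm: Moves the arm, as the interface text tells. Its arguments: {"type":"object","properties":{"deltas":{"type":"array"}},"required":["deltas"]}

```bash
mkdir -p pics; cat > h.py <<'E'
import numpy as np, cv2
from station import robot, cams
def cal(n):
    c=cams.get_calibration(n); K=np.array(c["camera_matrix"])
    if "R" in c: return K,np.array(c["R"]),np.array(c["t"]).ravel()
    s=robot.sense(); T=np.eye(4); T[:3,:3]=np.array(s["orientation"]).reshape(3,3); T[:3,3]=s["position"]
    M=np.linalg.inv(T@np.array(c["hand_eye"])); return K,M[:3,:3],M[:3,3]
def ray(n,uv,z,c=None):  # intersect with plane z
    K,R,t=c or cal(n); d=R.T@np.linalg.solve(K,[uv[0],uv[1],1]); o=-R.T@t
    return o+d*(z-o[2])/d[2]
def cloud(n,depth,c=None):
    K,R,t=c or cal(n); v,u=np.mgrid[:480,:640]
    P=np.stack([(u-K[0,2])/K[0,0]*depth,(v-K[1,2])/K[1,1]*depth,depth],-1)
    return (P-t)@R
def save(n,img): cv2.imwrite("pics/"+n,cv2.cvtColor(img,cv2.COLOR_RGB2BGR))
E
cat > a.py <<'E'
from h import *
Z=dict(grip=.026,wedge_tip=0,nose=.01,pin_top=.036,low_wedge=0,vial_a=0,gauge_foot=0)
print(robot.sense()["time_s"],robot.nose_length)
for n in("top","scene"):
    im,d=cams.get_image(n); save(n+"1.png",im); P=cloud(n,d)
    for k,z in Z.items():
        for r in cams.place_of(k,n)[:4]:
            u=r["point"]; print(n,k,np.round(u),round(r["score"],2),ray(n,u,z).round(3))
E
python3 a.py
```

```text
0.0 0.011
top grip [457. 286.] 0.97 [ 0.467 -0.315  0.026]
top grip [388. 390.] 0.71 [ 0.274 -0.181  0.026]
top grip [282. 323.] 0.61 [0.389 0.019 0.026]
top grip [388. 294.] 0.58 [ 0.449 -0.181  0.026]
top wedge_tip [386. 295.] 0.89 [ 0.448 -0.182  0.   ]
top wedge_tip [344. 363.] 0.88 [ 0.317 -0.101  0.   ]
top wedge_tip [439. 356.] 0.86 [ 0.334 -0.286  0.   ]
top nose [237. 240.] 0.65 [0.548 0.116 0.01 ]
top pin_top [237. 190.] 0.91 [0.642 0.116 0.036]
top low_wedge [429. 226.] 0.7 [ 0.591 -0.27   0.   ]
top low_wedge [240. 194.] 0.17 [0.645 0.116 0.   ]
top vial_a [357. 143.] 0.54 [ 0.764 -0.122  0.   ]
top vial_a [510. 274.] 0.53 [ 0.497 -0.431  0.   ]
top gauge_foot [240. 194.] 0.46 [0.645 0.117 0.   ]
scene grip [316. 208.] 0.85 [0.393 0.016 0.026]
scene grip [216. 206.] 0.59 [ 0.281 -0.182  0.026]
scene grip [184. 266.] 0.57 [ 0.474 -0.314  0.026]
scene wedge_tip [245. 252.] 0.94 [ 0.445 -0.179  0.   ]
scene wedge_tip [173. 243.] 0.91 [ 0.347 -0.302  0.   ]
scene wedge_tip [256. 216.] 0.62 [ 0.322 -0.103  0.   ]
scene nose [389. 237.] 0.94 [0.551 0.11  0.01 ]
scene pin_top [420. 245.] 0.9 [0.636 0.125 0.036]
scene low_wedge [229. 309.] 0.7 [ 0.601 -0.273  0.   ]
scene vial_a [355. 338.] 0.62 [ 0.769 -0.113  0.   ]
scene vial_a [126. 302.] 0.54 [ 0.497 -0.43   0.   ]
scene gauge_foot [418. 266.] 0.88 [0.653 0.111 0.   ]
```

View pics/top1.png

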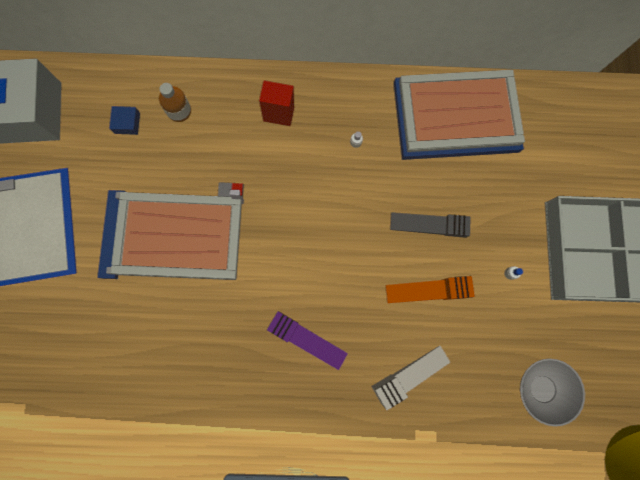

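View pics/scene1.png

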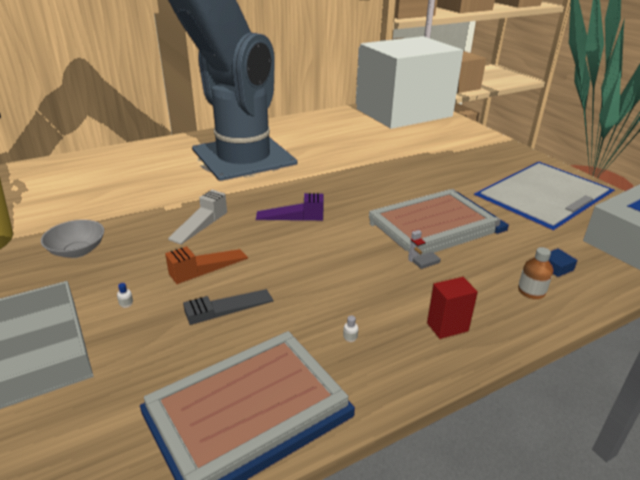

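The pictures show the orange wedge with its grip block at top (457,286) and tip at (386,295). The target board is the left one, with its free end at column 240 and the red tab at (237,190). The purple and white wedges and the right-hand board are decoys. I'll refine the axes from the point clouds.

```bash
cat > b.py <<'E'
from h import *
s=robot.sense(); print(np.round(s["orientation"],3).tolist(), s["grip_width"])
def rect(P,name):
    (c,wh,a)=cv2.minAreaRect((P[:,:2]*1000).astype(np.float32)); print(name,len(P),np.round(c,1),np.round(wh,1),round(a,1),"zmed/max",np.median(P[:,2]).round(4),P[:,2].max().round(4))
for n in("top","scene"):
    im,d=cams.get_image(n); P=cloud(n,d); h=cv2.cvtColor(im,cv2.COLOR_RGB2HSV).astype(int); H,S,V=h[...,0],h[...,1],h[...,2]
    ok=(d>0)&(P[...,2]>.003)
    box=lambda a,b,c,e: ok&(P[...,0]>a)&(P[...,0]<b)&(P[...,1]>c)&(P[...,1]<e)
    m=box(.40,.52,-.38,-.15)&(S>190)&(H<13); rect(P[m],n+" orange")
    m2=m&(P[...,2]>.045); rect(P[m2],n+" griptop")
    Q=P[m]; A=np.c_[Q[:,:2]-Q[:,:2].mean(0)]; v=np.linalg.svd(A,full_matrices=False)[2][0]; print(" axis deg",np.degrees(np.arctan2(v[1],v[0])))
    pad=box(.44,.66,.10,.36)&(S>70)&(S<170)&(H<14)&(P[...,2]>.025); rect(P[pad],n+" pad")
    wh=box(.44,.66,.09,.40)&(S<45)&(V>110)&(P[...,2]>.025); rect(P[wh],n+" board")
    r=box(.60,.70,.05,.18)&(S>150)&((H<6)|(H>172)); rect(P[r],n+" tab"); print(" uv",np.argwhere(r).mean(0)[::-1])
E
python3 b.py
```

```text
[[0.901, 0.434, -0.0], [0.434, -0.901, 0.0], [-0.0, -0.0, -1.0]] 0.08543586313149806
top orange 28 [ 464.2 -308.2] [37.7 34.8] 4.8 zmed/max 0.051 0.0556
top griptop 26 [ 464.5 -308.6] [37.4 34.7] 2.4 zmed/max 0.0511 0.0556
 axis deg 164.88258414019663
top pad 6709 [569.8 217.8] [222.1 165.6] 89.3 zmed/max 0.0336 0.0577
top board 3206 [552.  231.6] [244.3 163.8] 89.6 zmed/max 0.0358 0.071
top tab 71 [643.4 115.3] [32.9 17.3] 4.1 zmed/max 0.0548 0.0577
 uv [237.18309859 187.21126761]
scene orange 1072 [ 464.1 -264.6] [ 40.1 150.5] 5.9 zmed/max 0.0179 0.0526
scene griptop 155 [ 469.5 -318.2] [40.  44.3] 8.4 zmed/max 0.0496 0.0526
 axis deg 100.96606804637695
scene pad 2436 [567.4 215.6] [167.9 232.1] 0.9 zmed/max 0.032 0.0553
scene board 1636 [552.9 227.8] [169.1 248.9] 0.2 zmed/max 0.0338 0.0674
scene tab 44 [643.5 112.3] [19.3 21.1] 0.2 zmed/max 0.0531 0.0558
 uv [418.25       241.38636364]
```

{"name": "step_arm", "arguments": {"deltas": [0, 0, 1.26, 176, 318, 0, -1, 0, 0, 1.26, 176, 318, 0, -1, 0, 0, 1.26, 176, 318, 0, -1, 0, 0, 1.26, 176, 318, 0, -1, 0, 0, 1.26, 176, 318, 0, -1, 0, 0, 1.26, 176, 318, 0, -1, 0, 0, 1.26, 176, 318, 0, -1, 0, 0, 1.26, 176, 318, 0, -1, 0, 0, 1.26, 176, 318, 0, -1, 0, 0, 1.26, 176, 318, 0, -1, 0, 0, 1.26, 176, 318, 0, -1, 0, 0, 1.26, 176, 318, 0, -1]}}

```text
time_s: 2.4
position: [0.4688, -0.2903, 0.2423]
orientation: [[-0.137, 0.991, -0.0], [0.991, 0.137, 0.0], [0.0, -0.0, -1.0]]
contact_force: [-0.9, -0.2, 0.5]
grip_width: 0.0854
gripper_force: 0.0
```

```bash
cat > c.py <<'E'
from h import *
import sys
s=robot.sense(); print(s["time_s"],np.round(s["position"],4),np.round(s["orientation"],3).tolist(),np.round(s["joint_positions"],2))
print(np.round(cams.get_calibration("wrist")["hand_eye"],3).tolist())
c=cal("wrist"); im,d=cams.get_image("wrist"); save(sys.argv[1],im); P=cloud("wrist",d,c)
for k,z in dict(grip=.026,wedge_tip=0,nose=.01,pin_top=.036).items():
    for r in cams.place_of(k,"wrist")[:2]: print(k,np.round(r["point"]),round(r["score"],2),ray("wrist",r["point"],z,c).round(4))
h=cv2.cvtColor(im,cv2.COLOR_RGB2HSV).astype(int); H,S,V=h[...,0],h[...,1],h[...,2]
def rect(m,name):
    Q=P[m]
    if len(Q)<20: return
    c,wh,a=cv2.minAreaRect((Q[:,:2]*1000).astype(np.float32)); v=np.linalg.svd(Q[:,:2]-Q[:,:2].mean(0),full_matrices=False)[2][0]
    print(name,len(Q),np.round(c,1),np.round(wh,1),round(a,1),"axis",np.degrees(np.arctan2(v[1],v[0])).round(1),"z",np.percentile(Q[:,2],[2,50,98]).round(4))
o=(d>0)&(P[...,2]>.003)&(P[...,2]<.08)
m=o&(S>190)&(H>4)&(H<14); rect(m,"orange"); rect(m&(P[...,2]>.045),"griptop")
E
python3 c.py w1.png
```

```text
2.4 [ 0.4688 -0.2903  0.2423] [[-0.137, 0.991, -0.0], [0.991, 0.137, 0.0], [0.0, -0.0, -1.0]] [ 0.71  0.41 -0.35  1.76  0.16  1.01  0.44]
[[0.001, -0.961, -0.277, 0.071], [1.0, 0.001, 0.0, -0.001], [0.0, -0.277, 0.961, -0.132], [0.0, 0.0, 0.0, 1.0]]
grip [78. 32.] 0.87 [ 0.2689 -0.1844  0.026 ]
grip [308. 226.] 0.77 [ 0.4656 -0.3137  0.026 ]
wedge_tip [173. 181.] 0.84 [ 0.338 -0.296  0.   ]
wedge_tip [311.  69.] 0.82 [ 0.4498 -0.1839  0.    ]
orange 234 [ 461.6 -291.6] [36.8  1. ] 6.1 axis 6.2 z [0.0277 0.0404 0.0515]
griptop 71 [ 461.3 -291.6] [36.3  0.8] 6.8 axis 6.3 z [0.0452 0.0485 0.0517]
```

The wrist view fits the other two cameras: grip at (0.465, -0.314) and wedge axis at about 96.6°. I'll go down and grasp.

{"name": "step_arm", "arguments": {"deltas": [0, 0, -0.024, -4, -28, -40, -1, 0, 0, -0.024, -4, -28, -80, -1, 0, 0, -0.024, -4, -28, -120, -1, 0, 0, -0.024, -4, -28, -150, -1, 0, 0, -0.024, -4, -28, -175, -1, 0, 0, -0.024, -4, -28, -195, -1, 0, 0, -0.024, -4, -28, -208, -1, 0, 0, -0.024, -4, -28, -216, -1, 0, 0, -0.024, -4, -28, -216, -1, 0, 0, -0.024, -4, -28, -216, -0.2, 0, 0, -0.024, -4, -28, -216, 0.4, 0, 0, -0.024, -4, -28, -216, 1, 0, 0, -0.024, -4, -28, -216, 1, 0, 0, -0.024, -4, -28, -216, 1, 0, 0, -0.024, -4, -28, -216, 1, 0, 0, -0.024, -4, -28, -216, 1]}}

```text
time_s: 4.65
position: [0.4652, -0.3184, 0.027]
orientation: [[-0.114, 0.994, 0.001], [0.994, 0.114, -0.001], [-0.001, 0.001, -1.0]]
contact_force: [-0.0, 0.4, 5.8]
grip_width: 0.0391
gripper_force: 60.7
```

{"name": "step_arm", "arguments": {"deltas": [0, 0, 0, 0, 0, 10, 1, 0, 0, 0, 0, 0, 25, 1, 0, 0, 0, 0, 0, 40, 1, 0, 0, -0.02, 15, 30, 40, 1, 0, 0, -0.04, 30, 60, 40, 1, 0, 0, -0.06, 45, 95, 40, 1, 0, 0, -0.08, 60, 130, 40, 1, 0, 0, -0.1, 70, 165, 40, 1, 0, 0, -0.115, 78, 195, 40, 1, 0, 0, -0.115, 84, 218, 40, 1, 0, 0, -0.115, 86, 230, 40, 1, 0, 0, -0.115, 86, 232, 40, 1, 0, 0, -0.115, 86, 232, 40, 1, 0, 0, -0.115, 86, 232, 40, 1]}}

```text
time_s: 6.4
position: [0.5506, -0.0874, 0.0663]
orientation: [[0.003, 1.0, -0.0], [1.0, -0.003, -0.001], [-0.001, -0.0, -1.0]]
contact_force: [-0.0, -0.8, -1.7]
grip_width: 0.0393
gripper_force: 60.3
```

```bash
cat >> c.py <<'E'
rect(o&(S<45)&(V>110)&(P[...,1]>.09)&(P[...,0]<.64),"board"); rect(o&(S>70)&(S<170)&(H<14)&(P[...,1]>.1),"pad"); rect(o&(S>150)&((H<4)|(H>174))&(P[...,2]>.03),"tab")
E
python3 c.py w2.png
```

```text
6.4 [ 0.5506 -0.0874  0.0663] [[0.003, 1.0, -0.0], [1.0, -0.003, -0.001], [-0.001, -0.0, -1.0]] [ 0.2   0.62 -0.2   1.94  0.2   0.6  -0.13]
[[0.001, -0.961, -0.277, 0.071], [1.0, 0.001, 0.0, -0.001], [0.0, -0.277, 0.961, -0.132], [0.0, 0.0, 0.0, 1.0]]
grip [315. 310.] 0.84 [ 0.5496 -0.103   0.026 ]
orange 958 [549.4 -60.6] [ 1.3 38.6] 89.5 axis -0.6 z [0.0661 0.0737 0.0798]
griptop 958 [549.4 -60.6] [ 1.3 38.6] 89.5 axis -0.6 z [0.0661 0.0737 0.0798]
```

View pics/w2.png

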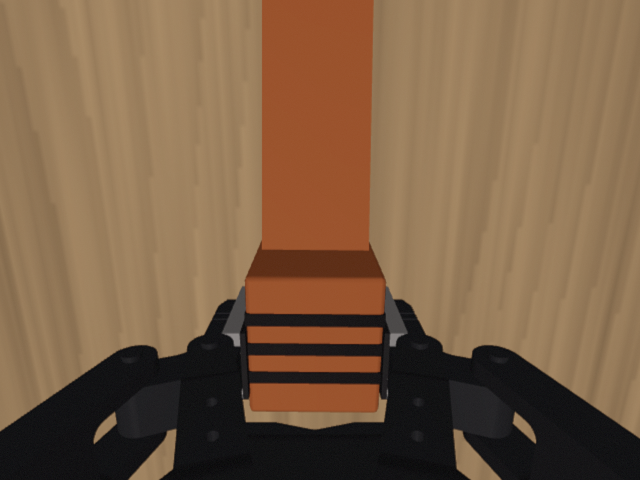

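The wrist view shows the wedge held straight and square in the jaws (block front at row 245), with the board outside the view. I'll lower it and check the alignment in the fixed cameras.

{"name": "step_arm", "arguments": {"deltas": [0, 0, 0, 0, 0, -15, 1, 0, 0, 0, 0, 0, -28, 1, 0, 0, 0, 0, 0, -34, 1, 0, 0, 0, 0, 0, -37, 1, 0, 0, 0, 0, 0, -39, 1, 0, 0, 0, 0, 0, -39, 1, 0, 0, 0, 0, 0, -39, 1]}}

```text
time_s: 7.52
position: [0.551, -0.0862, 0.0276]
orientation: [[0.001, 1.0, 0.0], [1.0, -0.001, -0.0], [-0.0, 0.0, -1.0]]
contact_force: [-0.2, -0.4, -1.2]
grip_width: 0.0396
gripper_force: 60.6
```

```bash
cat > d.py <<'E'
from h import *
import sys
s=robot.sense(); print(s["time_s"],np.round(s["position"],4),np.round(s["contact_force"],1))
for n in("top","scene"):
    im,d=cams.get_image(n); P=cloud(n,d); save(n+sys.argv[1],im)
    for k,z in dict(wedge_tip=0,nose=.01,pin_top=.036,gauge_foot=0).items():
        for r in cams.place_of(k,n)[:1]: print(n,k,np.round(r["point"],1),round(r["score"],2),ray(n,r["point"],z).round(4))
    h=cv2.cvtColor(im,cv2.COLOR_RGB2HSV).astype(int); H,S,V=h[...,0],h[...,1],h[...,2]
    o=(P[...,0]>.46)&(P[...,0]<.64)
    m=o&(S>190)&(H>4)&(H<13)&(P[...,1]>-.06)&(P[...,1]<.1)
    Q=P[m]; 
    for y in (-.03,0,.02,.04):
        q=Q[abs(Q[:,1]-y)<.006]; 
        if len(q)>5: print(" wedge at y",y,"x range",q[:,0].min().round(4),q[:,0].max().round(4),"z",np.median(q[:,2]).round(4))
    p=o&(S>70)&(S<170)&(H<14)&(P[...,2]>.025)&(P[...,1]>.1)&(P[...,1]<.4); Q=P[p]
    for y in (.14,.18,.22,.26,.30):
        q=Q[abs(Q[:,1]-y)<.004]
        if len(q)>5: print(" pad at y",y,"x range",q[:,0].min().round(4),q[:,0].max().round(4),"mid",((q[:,0].min()+q[:,0].max())/2).round(4))
    b=o&(S<60)&(V>100)&(P[...,2]>.025)&(P[...,1]>.08)&(P[...,1]<.4); Q=P[b]
    print(" board end y by x:",[(x,Q[abs(Q[:,0]-x)<.005][:,1].min().round(4)) for x in(.49,.52,.55,.58,.61)])
E
python3 d.py 2.png
```

```text
7.525 [ 0.551  -0.0862  0.0276] [-0.2 -0.4 -1.2]
top wedge_tip [271.  239.1] 0.74 [0.5531 0.0488 0.    ]
top nose [239.6 238.7] 0.97 [0.5501 0.1102 0.01  ]
top pin_top [237.6 189.4] 0.7 [0.6435 0.1159 0.036 ]
top gauge_foot [240.8 193.3] 0.61 [0.646  0.1147 0.    ]
 pad at y 0.14 x range 0.4866 0.6121 mid 0.5493
 pad at y 0.18 x range 0.487 0.6127 mid 0.5498
 pad at y 0.22 x range 0.4875 0.6138 mid 0.5507
 pad at y 0.26 x range 0.4882 0.6131 mid 0.5507
 pad at y 0.3 x range 0.4887 0.6123 mid 0.5505
 board end y by x: [(0.49, np.float64(0.1113)), (0.52, np.float64(0.1112)), (0.55, np.float64(0.1109)), (0.58, np.float64(0.1104)), (0.61, np.float64(0.1102))]
scene wedge_tip [365.7 251.2] 0.79 [0.5604 0.0447 0.    ]
scene nose [388.8 237.6] 0.93 [0.5519 0.1088 0.01  ]
scene pin_top [417.  245.9] 0.91 [0.6355 0.1165 0.036 ]
scene gauge_foot [415.6 264.8] 0.6 [0.6485 0.1083 0.    ]
 wedge at y -0.03 x range 0.5387 0.5718 z 0.0157
 wedge at y 0 x range 0.5384 0.5714 z 0.0124
 wedge at y 0.02 x range 0.5402 0.5718 z 0.0084
 wedge at y 0.04 x range 0.5395 0.5705 z 0.0045
 pad at y 0.14 x range 0.4879 0.5896 mid 0.5388
 pad at y 0.18 x range 0.4851 0.6082 mid 0.5467
 pad at y 0.22 x range 0.4863 0.6123 mid 0.5493
 pad at y 0.26 x range 0.489 0.6084 mid 0.5487
 pad at y 0.3 x range 0.4884 0.6089 mid 0.5487
 board end y by x: [(0.49, np.float64(0.107)), (0.52, np.float64(0.106)), (0.55, np.float64(0.1051)), (0.58, np.float64(0.1054)), (0.61, np.float64(0.1047))]
```

View pics/top2.png

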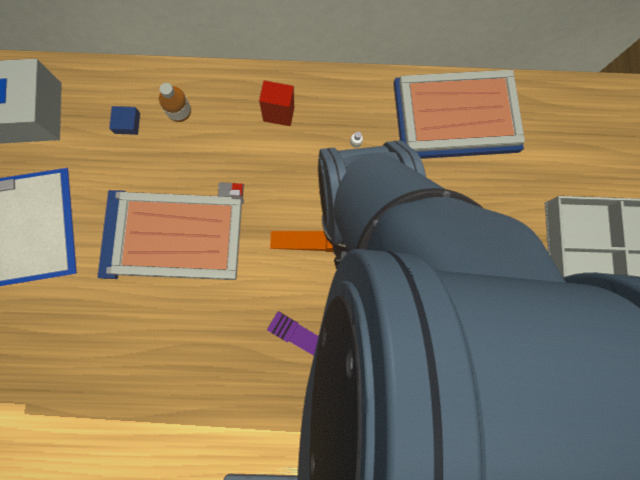

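The top view shows the wedge band (rows 231–248) about 2–3 mm off the board's midline, towards +x. I'll shift x by -3 mm, settle the wedge on the table and approach.

{"name": "step_arm", "arguments": {"deltas": [0, 0, 0, -2, 0, -0.5, 1, 0, 0, 0, -3, 0, -1, 1, 0, 0, 0, -3, 0, -1, 1, 0, 0, 0, -3, 10, -1, 1, 0, 0, 0, -3, 20, -1, 1, 0, 0, 0, -3, 30, -1, 1, 0, 0, 0, -3, 40, -1, 1, 0, 0, 0, -3, 50, -1, 1, 0, 0, 0, -3, 60, -1, 1, 0, 0, 0, -3, 60, -1, 1]}}

```text
time_s: 9.28
position: [0.5483, -0.0253, 0.027]
orientation: [[0.0, 1.0, 0.001], [1.0, -0.0, 0.0], [0.0, 0.001, -1.0]]
contact_force: [-1.3, 2.0, 8.6]
grip_width: 0.0393
gripper_force: 61.6
```

{"name": "step_arm", "arguments": {"deltas": [0, 0, 0, 0, 4, 0, 1, 0, 0, 0, 0, 8, 0, 1, 0, 0, 0, 0, 12, 0, 1, 0, 0, 0, 0, 16, 0, 1, 0, 0, 0, 0, 20, 0, 1]}}

```text
time_s: 9.9
position: [0.5482, -0.0073, 0.027]
orientation: [[0.002, 1.0, 0.001], [1.0, -0.002, -0.001], [-0.001, 0.001, -1.0]]
contact_force: [0.3, -3.9, 8.1]
grip_width: 0.0395
gripper_force: 61.6
```

{"name": "step_arm", "arguments": {"deltas": [0, 0, 0, 0, 0, 0.7, 1, 0, 0, 0, 0, 2, 0.7, 1, 0, 0, 0, 0, 5, 0.7, 1, 0, 0, 0, 0, 8, 0.7, 1, 0, 0, 0, 0, 11, 0.7, 1]}}

```text
time_s: 10.52
position: [0.5479, 0.0051, 0.027]
orientation: [[0.001, 1.0, 0.0], [1.0, -0.001, -0.0], [-0.0, 0.0, -1.0]]
contact_force: [-0.2, -1.7, 3.0]
grip_width: 0.0395
gripper_force: 61.0
```

{"name": "step_arm", "arguments": {"deltas": [0, 0, 0, 0, 3, 0, 1, 0, 0, 0, 0, 6, 0, 1, 0, 0, 0, 0, 9, 0, 1, 0, 0, 0, 0, 12, 0, 1, 0, 0, 0, 0, 12, 0, 1]}}

```text
time_s: 11.15
position: [0.5478, 0.0167, 0.027]
orientation: [[0.001, 1.0, -0.0], [1.0, -0.001, -0.0], [-0.0, -0.0, -1.0]]
contact_force: [-1.0, -2.5, 3.1]
grip_width: 0.0393
gripper_force: 60.9
```

```bash
sed 's/^p=.*//' d.py >/dev/null; cat > e.py <<'E'
from h import *
import sys
s=robot.sense(); print(s["time_s"],np.round(s["position"],4),np.round(s["contact_force"],1))
im,d=cams.get_image("scene"); P=cloud("scene",d)
c=im[195:280,340:460]; save(sys.argv[1],cv2.resize(c,None,fx=6,fy=6,interpolation=cv2.INTER_CUBIC))
r=cams.place_of("pin_top","scene")[:1]; print(r)
r=cams.place_of("nose","scene")[:1]; print(r)
E
python3 e.py s3.png
```

```text
11.15 [0.5478 0.0167 0.027 ] [-1.  -2.5  3.1]
[{'point': [421.0, 243.6], 'score': 0.74}]
[{'point': [387.2, 234.1], 'score': 0.92}]
```

View pics/s3.png

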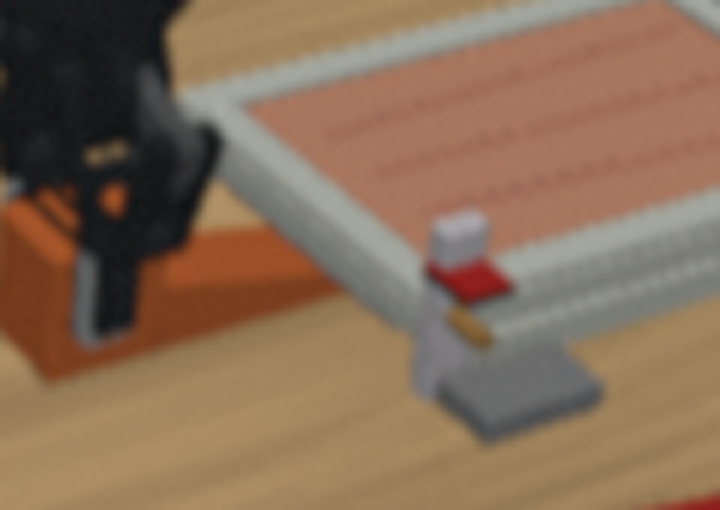

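Scene crop: the board has just lifted on the wedge, and there is still a clear gap between the brass pin (470,325) and the red tab (470,280). I'll continue in small increments and watch the force.

{"name": "step_arm", "arguments": {"deltas": [0, 0, 0, 0, 2, 0, 1, 0, 0, 0, 0, 4, 0, 1, 0, 0, 0, 0, 6, 0, 1, 0, 0, 0, 0, 8, 0, 1, 0, 0, 0, 0, 10, 0, 1]}}

```text
time_s: 11.92
position: [0.5478, 0.0264, 0.027]
orientation: [[0.001, 1.0, -0.0], [1.0, -0.001, -0.001], [-0.001, -0.0, -1.0]]
contact_force: [-0.6, -5.8, 3.5]
grip_width: 0.0393
gripper_force: 61.0
```

{"name": "step_arm", "arguments": {"deltas": [0, 0, 0, 0, 1, 0, 1, 0, 0, 0, 0, 2, 0, 1, 0, 0, 0, 0, 3, 0, 1, 0, 0, 0, 0, 4, 0, 1]}}

```text
time_s: 12.42
position: [0.5478, 0.0304, 0.027]
orientation: [[0.001, 1.0, -0.0], [1.0, -0.001, -0.0], [-0.0, -0.0, -1.0]]
contact_force: [0.7, -5.1, 4.3]
grip_width: 0.0394
gripper_force: 61.0
```

{"name": "step_arm", "arguments": {"deltas": [0, 0, 0, 0, 1, 0, 1, 0, 0, 0, 0, 2, 0, 1, 0, 0, 0, 0, 3, 0, 1]}}

```text
time_s: 12.8
position: [0.5478, 0.0334, 0.027]
orientation: [[0.001, 1.0, -0.0], [1.0, -0.001, -0.0], [-0.0, -0.0, -1.0]]
contact_force: [-0.5, -4.9, 4.2]
grip_width: 0.0396
gripper_force: 61.0
```

```bash
python3 e.py s4.png
```

```text
12.8 [0.5478 0.0334 0.027 ] [-0.5 -4.9  4.2]
[{'point': [422.2, 244.5], 'score': 0.61}]
[{'point': [385.7, 236.4], 'score': 0.81}]
```

View pics/s4.png

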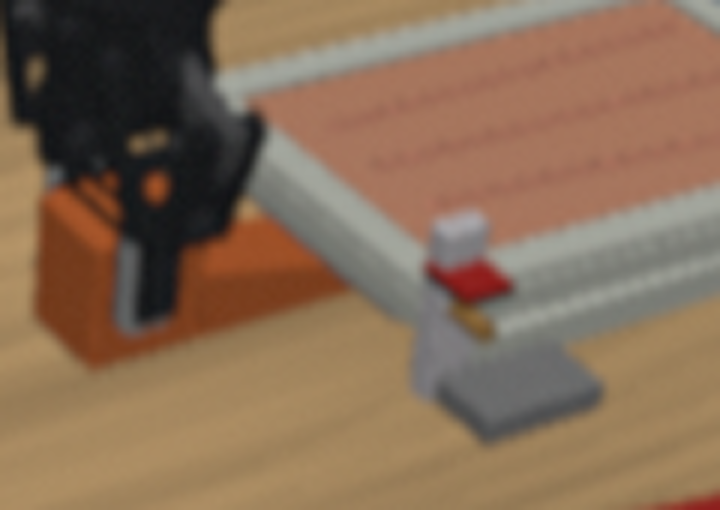

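Second crop: the pin (475,320) is now close below the tab's edge (about row 300), and the sliding force is steady at about -5 N. I'll go on in 2 mm steps.

{"name": "step_arm", "arguments": {"deltas": [0, 0, 0, 0, 1, 0, 1, 0, 0, 0, 0, 2, 0, 1, 0, 0, 0, 0, 2, 0, 1]}}

```text
time_s: 13.32
position: [0.5479, 0.0357, 0.027]
orientation: [[0.001, 1.0, -0.0], [1.0, -0.001, -0.0], [-0.0, -0.0, -1.0]]
contact_force: [1.2, -4.6, 4.3]
grip_width: 0.0392
gripper_force: 61.0
```

{"name": "step_arm", "arguments": {"deltas": [0, 0, 0, 0, 1, 0, 1, 0, 0, 0, 0, 2, 0, 1, 0, 0, 0, 0, 2, 0, 1]}}

```text
time_s: 13.7
position: [0.5479, 0.0378, 0.027]
orientation: [[0.001, 1.0, -0.0], [1.0, -0.001, -0.0], [-0.0, -0.0, -1.0]]
contact_force: [0.1, -4.8, 3.7]
grip_width: 0.0392
gripper_force: 61.0
```

{"name": "step_arm", "arguments": {"deltas": [0, 0, 0, 0, 1, 0, 1, 0, 0, 0, 0, 2, 0, 1, 0, 0, 0, 0, 2, 0, 1]}}

```text
time_s: 14.08
position: [0.5479, 0.0398, 0.027]
orientation: [[0.001, 1.0, 0.0], [1.0, -0.001, 0.0], [0.0, 0.0, -1.0]]
contact_force: [0.3, -3.5, 3.7]
grip_width: 0.0398
gripper_force: 61.0
```

{"name": "step_arm", "arguments": {"deltas": [0, 0, 0, 0, 1, 0, 1, 0, 0, 0, 0, 2, 0, 1, 0, 0, 0, 0, 2, 0, 1]}}

```text
time_s: 14.45
position: [0.5479, 0.0418, 0.027]
orientation: [[0.001, 1.0, 0.0], [1.0, -0.001, 0.0], [0.0, 0.0, -1.0]]
contact_force: [0.2, -4.5, 3.9]
grip_width: 0.0396
gripper_force: 61.0
```

```bash
cat > f.py <<'E'
from h import *
F=[];T=[]
for i in range(8):
    im,d=cams.get_image("scene"); s=robot.sense(); F.append(s["contact_force"]); T.append(s["joint_torque"])
F=np.array(F); print(s["time_s"],np.round(s["position"],4),F.mean(0).round(2),F.std(0).round(2))
P=cloud("scene",d); h=cv2.cvtColor(im,cv2.COLOR_RGB2HSV).astype(int)
b=(P[...,0]>.5)&(P[...,0]<.6)&(P[...,1]>.1)&(P[...,1]<.3)&(P[...,2]>.025)
Q=P[b]; a=np.linalg.lstsq(np.c_[Q[:,:2],np.ones(len(Q))],Q[:,2],rcond=None)[0]; print("tilt",-a[1].round(4),"rise mm",(-a[1]*230).round(2))
E
python3 f.py
```

```text
14.85 [0.5479 0.0418 0.027 ] [-0.58 -4.4   3.98] [0.37 0.57 0.68]
tilt 0.033 rise mm 7.59
```

{"name": "step_arm", "arguments": {"deltas": [0, 0, 0, 0, 1, 0, 1, 0, 0, 0, 0, 2, 0, 1, 0, 0, 0, 0, 3, 0, 1]}}

```text
time_s: 15.22
position: [0.5479, 0.0446, 0.027]
orientation: [[0.001, 1.0, -0.0], [1.0, -0.001, -0.0], [-0.0, -0.0, -1.0]]
contact_force: [0.3, -5.2, 4.3]
grip_width: 0.0395
gripper_force: 61.0
```

```bash
python3 f.py
```

```text
15.625 [0.5478 0.0448 0.027 ] [ 0.11 -4.76  4.05] [0.45 0.32 0.47]
tilt 0.1067 rise mm 24.53
```

{"name": "step_arm", "arguments": {"deltas": [0, 0, 0, 0, 1, 0, 1, 0, 0, 0, 0, 2, 0, 1, 0, 0, 0, 0, 2.5, 0, 1]}}

```text
time_s: 16.0
position: [0.5479, 0.0472, 0.027]
orientation: [[0.001, 1.0, -0.0], [1.0, -0.001, -0.0], [-0.0, -0.0, -1.0]]
contact_force: [-0.4, -5.0, 5.0]
grip_width: 0.0391
gripper_force: 61.0
```

```bash
sed -i 's/(P\[...,2\]>.025)$/(P[...,2]>.025)\&(P[...,2]<.07)\&(P[...,1]>.14)\&(h[...,1]>70)/' f.py; python3 f.py
```

```text
16.4 [0.5479 0.0472 0.027 ] [ 0.16 -5.38  4.61] [0.5  0.45 0.51]
tilt 0.0348 rise mm 8.0
```

{"name": "step_arm", "arguments": {"deltas": [0, 0, 0, 0, 1, 0, 1, 0, 0, 0, 0, 2, 0, 1, 0, 0, 0, 0, 2, 0, 1]}}

```text
time_s: 16.77
position: [0.5479, 0.0494, 0.027]
orientation: [[0.001, 1.0, -0.0], [1.0, -0.001, -0.0], [-0.0, -0.0, -1.0]]
contact_force: [-0.3, -4.6, 4.7]
grip_width: 0.0393
gripper_force: 61.1
```

```bash
python3 f.py
```

```text
17.175 [0.5479 0.0494 0.027 ] [-0.08 -4.58  4.39] [0.49 0.38 0.28]
tilt 0.0363 rise mm 8.35
```

No contact yet.

{"name": "step_arm", "arguments": {"deltas": [0, 0, 0, 0, 1, 0, 1, 0, 0, 0, 0, 2, 0, 1, 0, 0, 0, 0, 2.5, 0, 1]}}

```text
time_s: 17.55
position: [0.5479, 0.0517, 0.027]
orientation: [[0.001, 1.0, -0.0], [1.0, -0.001, -0.0], [-0.0, -0.0, -1.0]]
contact_force: [-0.3, -5.6, 4.5]
grip_width: 0.0393
gripper_force: 61.0
```

```bash
python3 f.py; python3 e.py s5.png
```

```text
17.95 [0.5479 0.0517 0.027 ] [ 0.19 -5.    4.4 ] [0.77 0.6  0.41]
tilt 0.0389 rise mm 8.95
17.95 [0.5479 0.0517 0.027 ] [-0.8 -4.9  3.8]
[{'point': [422.5, 243.2], 'score': 0.65}]
[{'point': [388.1, 231.0], 'score': 0.76}]
```

View pics/s5.png

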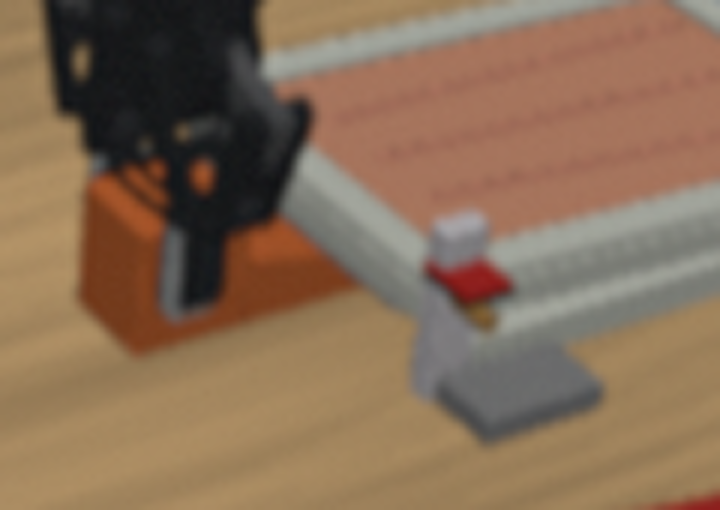

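Third crop: the pin (483,317) is nearer the tab but not yet touching, and the fingers are clear of the board. Continuing.

{"name": "step_arm", "arguments": {"deltas": [0, 0, 0, 0, 1, 0, 1, 0, 0, 0, 0, 2, 0, 1, 0, 0, 0, 0, 2.5, 0, 1]}}

```text
time_s: 18.48
position: [0.5479, 0.0542, 0.027]
orientation: [[0.001, 1.0, -0.0], [1.0, -0.001, -0.0], [-0.0, -0.0, -1.0]]
contact_force: [-1.1, -5.4, 3.7]
grip_width: 0.0391
gripper_force: 61.0
```

```bash
python3 f.py
```

```text
18.875 [0.5479 0.0543 0.027 ] [-0.14 -5.12  4.49] [0.36 0.34 0.54]
tilt 0.0424 rise mm 9.74
```

{"name": "step_arm", "arguments": {"deltas": [0, 0, 0, 0, 1, 0, 1, 0, 0, 0, 0, 2, 0, 1, 0, 0, 0, 0, 2.5, 0, 1]}}

```text
time_s: 19.25
position: [0.5479, 0.0567, 0.027]
orientation: [[0.001, 1.0, -0.0], [1.0, -0.001, -0.0], [-0.0, -0.0, -1.0]]
contact_force: [-0.6, -6.1, 4.7]
grip_width: 0.0395
gripper_force: 61.0
```

```bash
python3 f.py
```

```text
19.65 [0.5478 0.0567 0.027 ] [-0.16 -5.16  4.6 ] [0.42 0.52 0.43]
tilt 0.0444 rise mm 10.21
```

{"name": "step_arm", "arguments": {"deltas": [0, 0, 0, 0, 1, 0, 1, 0, 0, 0, 0, 2, 0, 1, 0, 0, 0, 0, 2.5, 0, 1]}}

```text
time_s: 20.02
position: [0.5479, 0.0592, 0.027]
orientation: [[0.001, 1.0, -0.0], [1.0, -0.001, -0.0], [-0.0, -0.0, -1.0]]
contact_force: [-0.3, -5.1, 4.4]
grip_width: 0.0395
gripper_force: 61.0
```

```bash
python3 f.py
```

```text
20.425 [0.5479 0.0593 0.027 ] [ 0.04 -4.71  4.62] [0.52 0.53 0.53]
tilt 0.0465 rise mm 10.69
```

{"name": "step_arm", "arguments": {"deltas": [0, 0, 0, 0, 1, 0, 1, 0, 0, 0, 0, 2, 0, 1, 0, 0, 0, 0, 2.5, 0, 1]}}

```text
time_s: 20.8
position: [0.5478, 0.0617, 0.027]
orientation: [[0.001, 1.0, -0.0], [1.0, -0.001, -0.0], [-0.0, -0.0, -1.0]]
contact_force: [1.0, -6.0, 4.6]
grip_width: 0.0392
gripper_force: 61.0
```

```bash
python3 f.py; python3 e.py s6.png
```

```text
21.2 [0.5479 0.0617 0.027 ] [-0.13 -5.08  4.34] [0.7  0.5  0.56]
tilt 0.0478 rise mm 10.99
21.2 [0.5479 0.0617 0.027 ] [ 0.6 -4.2  3.3]
[{'point': [421.2, 240.5], 'score': 0.96}]
[{'point': [389.4, 232.7], 'score': 0.63}]
```

View pics/s6.png

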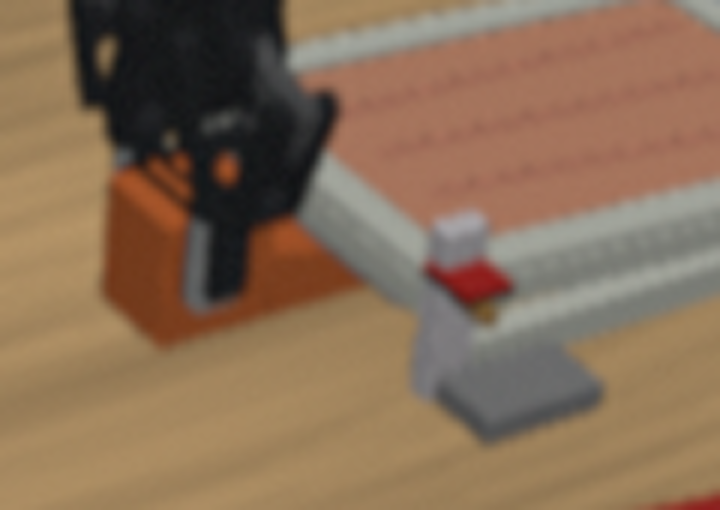

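Fourth crop: the pin (485,311) is just under the tab. The force is still flat, so I'll continue in 2 mm steps.

{"name": "step_arm", "arguments": {"deltas": [0, 0, 0, 0, 1, 0, 1, 0, 0, 0, 0, 2, 0, 1, 0, 0, 0, 0, 2, 0, 1]}}

```text
time_s: 21.72
position: [0.5478, 0.0638, 0.027]
orientation: [[0.001, 1.0, -0.0], [1.0, -0.001, -0.0], [-0.0, -0.0, -1.0]]
contact_force: [0.2, -4.9, 3.9]
grip_width: 0.0395
gripper_force: 61.1
```

```bash
python3 f.py
```

```text
22.125 [0.5479 0.0638 0.027 ] [-0.22 -4.79  4.68] [0.47 0.4  0.18]
tilt 0.0502 rise mm 11.55
```

{"name": "step_arm", "arguments": {"deltas": [0, 0, 0, 0, 1, 0, 1, 0, 0, 0, 0, 2, 0, 1, 0, 0, 0, 0, 2, 0, 1]}}

```text
time_s: 22.5
position: [0.5479, 0.0659, 0.027]
orientation: [[0.001, 1.0, -0.0], [1.0, -0.001, -0.0], [-0.0, -0.0, -1.0]]
contact_force: [-0.6, -4.8, 4.7]
grip_width: 0.0396
gripper_force: 61.1
```

```bash
python3 f.py
```

```text
22.9 [0.5479 0.0658 0.027 ] [-0.43 -4.97  4.88] [0.33 0.47 0.56]
tilt 0.0519 rise mm 11.93
```

{"name": "step_arm", "arguments": {"deltas": [0, 0, 0, 0, 1, 0, 1, 0, 0, 0, 0, 2, 0, 1, 0, 0, 0, 0, 2, 0, 1]}}

```text
time_s: 23.28
position: [0.5479, 0.0678, 0.027]
orientation: [[0.001, 1.0, -0.0], [1.0, -0.001, -0.0], [-0.0, -0.0, -1.0]]
contact_force: [-0.1, -4.7, 4.8]
grip_width: 0.0395
gripper_force: 61.1
```

```bash
python3 f.py
```

```text
23.675 [0.5479 0.0678 0.027 ] [ 0.18 -5.02  5.06] [0.36 0.55 0.5 ]
tilt 0.055 rise mm 12.66
```

{"name": "step_arm", "arguments": {"deltas": [0, 0, 0, 0, 1, 0, 1, 0, 0, 0, 0, 2, 0, 1, 0, 0, 0, 0, 2, 0, 1]}}

```text
time_s: 24.05
position: [0.5479, 0.0698, 0.027]
orientation: [[0.001, 1.0, -0.0], [1.0, -0.001, -0.0], [-0.0, -0.0, -1.0]]
contact_force: [0.2, -5.5, 5.3]
grip_width: 0.0394
gripper_force: 61.1
```

```bash
python3 f.py
```

```text
24.45 [0.5479 0.0698 0.027 ] [-0.29 -5.01  4.94] [0.25 0.48 0.48]
tilt 0.0552 rise mm 12.69
```

{"name": "step_arm", "arguments": {"deltas": [0, 0, 0, 0, 1, 0, 1, 0, 0, 0, 0, 2, 0, 1, 0, 0, 0, 0, 2, 0, 1]}}

```text
time_s: 24.82
position: [0.5479, 0.0718, 0.027]
orientation: [[0.001, 1.0, -0.0], [1.0, -0.001, -0.0], [-0.0, -0.0, -1.0]]
contact_force: [0.1, -4.9, 5.5]
grip_width: 0.0397
gripper_force: 61.1
```

```bash
python3 f.py; python3 e.py s7.png
```

```text
25.225 [0.5479 0.0718 0.027 ] [ 0.04 -5.35  5.08] [0.49 0.58 0.52]
tilt 0.0571 rise mm 13.13
25.225 [0.5479 0.0718 0.027 ] [ 0.2 -5.4  5.9]
[{'point': [421.1, 240.8], 'score': 0.75}]
[{'point': [387.9, 229.6], 'score': 0.79}]
```

View pics/s7.png

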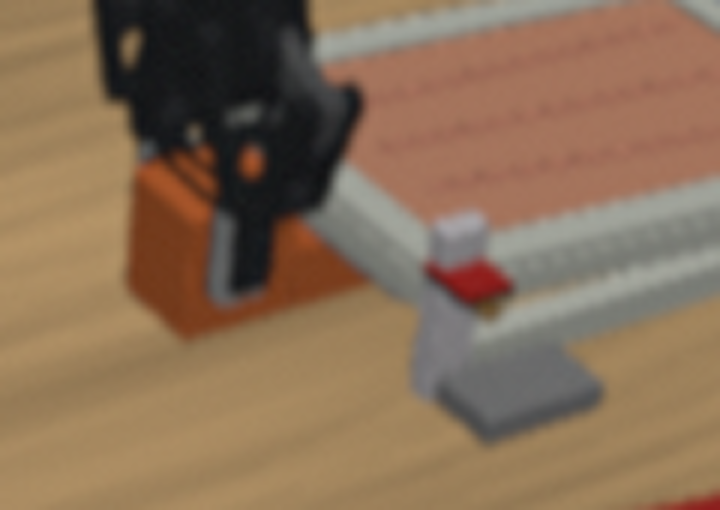

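Fifth crop: only the lower part of the pin (488,307) shows beneath the tab, so contact must be near. 1.5 mm steps now.

{"name": "step_arm", "arguments": {"deltas": [0, 0, 0, 0, 1, 0, 1, 0, 0, 0, 0, 1.5, 0, 1, 0, 0, 0, 0, 1.5, 0, 1]}}

```text
time_s: 25.75
position: [0.5479, 0.0733, 0.027]
orientation: [[0.001, 1.0, -0.0], [1.0, -0.001, -0.0], [-0.0, -0.0, -1.0]]
contact_force: [0.2, -4.2, 5.4]
grip_width: 0.0396
gripper_force: 61.1
```

```bash
python3 f.py
```

```text
26.15 [0.5479 0.0732 0.027 ] [ 0.03 -5.15  5.22] [0.82 0.33 0.38]
tilt 0.0581 rise mm 13.36
```

{"name": "step_arm", "arguments": {"deltas": [0, 0, 0, 0, 1, 0, 1, 0, 0, 0, 0, 1.5, 0, 1, 0, 0, 0, 0, 1.5, 0, 1]}}

```text
time_s: 26.52
position: [0.5478, 0.0745, 0.027]
orientation: [[0.001, 1.0, -0.0], [1.0, -0.001, -0.0], [-0.0, -0.0, -1.0]]
contact_force: [-0.3, -7.0, 5.4]
grip_width: 0.0395
gripper_force: 61.1
```

```bash
python3 f.py
```

```text
26.925 [0.5479 0.0745 0.027 ] [-0.37 -6.24  5.4 ] [0.58 0.26 0.43]
tilt 0.0592 rise mm 13.62
```

The first distinct rise is 1.1 N. I'll go 1 mm more to confirm.

{"name": "step_arm", "arguments": {"deltas": [0, 0, 0, 0, 0.5, 0, 1, 0, 0, 0, 0, 1, 0, 1, 0, 0, 0, 0, 1, 0, 1]}}

```text
time_s: 27.3
position: [0.5479, 0.0751, 0.027]
orientation: [[0.002, 1.0, -0.0], [1.0, -0.002, -0.001], [-0.001, -0.0, -1.0]]
contact_force: [-0.2, -7.1, 5.1]
grip_width: 0.0391
gripper_force: 61.2
```

```bash
python3 f.py
```

```text
27.7 [0.5478 0.0751 0.027 ] [-0.32 -6.86  5.77] [0.53 0.61 0.29]
tilt 0.0602 rise mm 13.84
```

{"name": "step_arm", "arguments": {"deltas": [0, 0, 0, 0, 0.5, 0, 1, 0, 0, 0, 0, 1, 0, 1, 0, 0, 0, 0, 1, 0, 1]}}

```text
time_s: 28.08
position: [0.5478, 0.0758, 0.027]
orientation: [[0.002, 1.0, -0.0], [1.0, -0.002, -0.001], [-0.001, -0.0, -1.0]]
contact_force: [0.7, -8.4, 6.0]
grip_width: 0.0393
gripper_force: 61.2
```

```bash
python3 f.py
```

```text
28.475 [0.5478 0.0758 0.027 ] [ 0.06 -8.4   5.97] [0.41 0.46 0.46]
tilt 0.0606 rise mm 13.95
```

The pin load is now about 3–4 N. I'll relieve the arm slightly, check, then release.

{"name": "step_arm", "arguments": {"deltas": [0, 0, 0, 0, -0.7, 0, 1, 0, 0, 0, 0, -1.5, 0, 1, 0, 0, 0, 0, -1.5, 0, 1]}}

```text
time_s: 28.85
position: [0.5478, 0.0757, 0.027]
orientation: [[0.001, 1.0, -0.0], [1.0, -0.001, 0.0], [0.0, -0.0, -1.0]]
contact_force: [-0.0, -3.3, 5.0]
grip_width: 0.0391
gripper_force: 61.2
```

```bash
python3 f.py
```

```text
29.25 [0.5479 0.0757 0.027 ] [-0.67 -1.73  4.81] [0.57 0.69 0.61]
tilt 0.0599 rise mm 13.78
```

{"name": "step_arm", "arguments": {"deltas": [0, 0, 0, 0, 0, 0, 0, 0, 0, 0, 0, 0, 0, -0.3, 0, 0, 0, 0, 0, 0, -0.7, 0, 0, 0, 0, 0, 0, -0.7, 0, 0, 0, 0, 0, 0, -0.7, 0, 0, 0, 0, 0, 0, -0.7]}}

```text
time_s: 30.0
position: [0.5479, 0.0753, 0.027]
orientation: [[0.001, 1.0, 0.0], [1.0, -0.001, -0.0], [-0.0, 0.0, -1.0]]
contact_force: [0.1, -0.3, 0.4]
grip_width: 0.0723
gripper_force: 0.0
```

```bash
python3 f.py
```

```text
30.4 [0.5479 0.0754 0.027 ] [-0.37  0.11 -0.03] [0.34 0.24 0.41]
tilt 0.0601 rise mm 13.81
```

Released cleanly, with the tilt unchanged. I'll lift straight up and back away.

{"name": "step_arm", "arguments": {"deltas": [0, 0, 0, 0, 0, 8, -0.7, 0, 0, 0, 0, 0, 20, -0.7, 0, 0, 0, 0, 0, 40, -0.7, 0, 0, 0, 0, 0, 65, -0.7, 0, 0, 0, 0, 0, 90, -0.7, 0, 0, 0, 0, -30, 120, -0.7, 0, 0, 0, 0, -70, 150, -0.7, 0, 0, 0, 0, -100, 160, -0.7, 0, 0, 0, 0, -100, 160, -0.7, 0, 0, 0, 0, -100, 160, -0.7]}}

```text
time_s: 31.65
position: [0.5478, -0.024, 0.1874]
orientation: [[0.001, 1.0, 0.0], [1.0, -0.001, 0.001], [0.001, 0.0, -1.0]]
contact_force: [0.2, 0.6, -0.4]
grip_width: 0.0725
gripper_force: 0.0
```

```bash
python3 f.py; python3 - <<'E'
from h import *
a,_=cams.get_image("scene"); c=cams.get_image("wrist")[0]
A=cv2.resize(a[195:280,340:460],(720,510),interpolation=cv2.INTER_CUBIC)[:,:,:]
A=cv2.resize(a[200:270,390:450],(480,560),interpolation=cv2.INTER_CUBIC)
B=cv2.resize(c,(320,240)); o=np.zeros((560,800,3),np.uint8); o[:,:480]=A; o[:240,480:]=B; save("fin.png",o)
E
```

```text
32.05 [ 0.5478 -0.0242  0.1868] [-0.14 -0.   -0.27] [0.24 0.47 0.46]
tilt 0.0599 rise mm 13.78
```

View pics/fin.png

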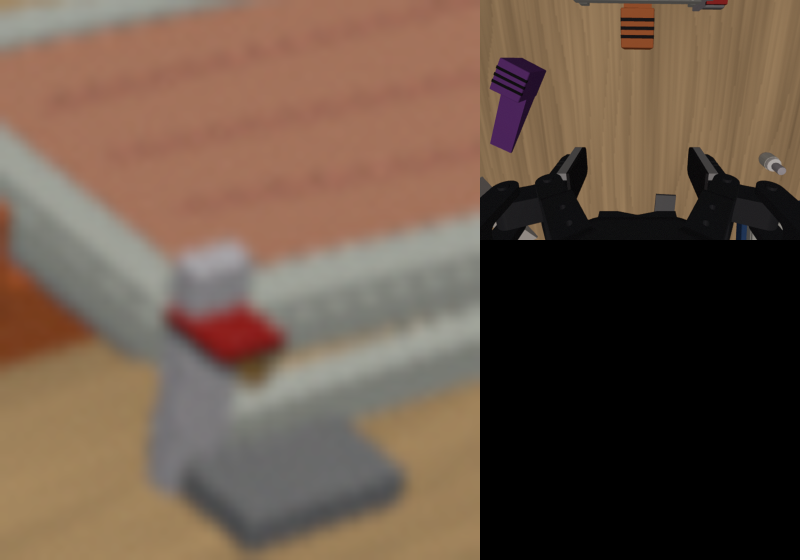

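The final picture shows the pin (255,370) right against the underside of the tab. The wedge stands square and centred under the board's free end (block at (637,27)), with the gripper clear. Handing in.

```bash
python3 -c "
from station import robot
print(robot.close_job())"
```

```text
the job is handed in; nothing more can be done
None
```

The job is handed in at about 32 s: the board rests on the orange wedge with its pin against the red tab at an estimated 3–4 N (worked out from the push force), its tilt did not change on release, and the gripper is clear.

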